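Dress the tasting slate on the patisserie counter

ROBOT

A 6-joint arm with a two-finger parallel gripper is mounted at the origin on the work surface. World frame = base frame: x ahead of the robot, y to its left, z up, the work surface at z = 0. Lengths are in m, angles in rad, forces in N, time in s.
With the tool pointing down it reaches from about 0.375 to 0.925 m from the base axis. Payload 5.7 kg.
Tool frame: the origin (TCP) lies on the centre line of the jaws, within the pads' length; the fingertips stand robot.tip_extent ahead of it and the grasp point (between the pads) lies 3 mm ahead of it (robot.tip_extent is the distance from the TCP to the fingertips, in m); z points along the fingers, y is the direction in which the jaws open and shut (so a half turn about z gives the same grasp; the last joint's range is limited). The gripper opens to 88 mm and grips with 3 to 60 N. Pads are 20 mm wide; open, the fingers measure 115 mm over their backs; the gripper's body (75 mm by 178 mm) begins 61 mm behind the grasp point.
Start: joints at [1.066, 0.359, 1.51, -0, 1.272, -0.115], TCP at [0.228, 0.555, 0.206] pointing down, gripper open.
Joint ranges: [-2.97, 2.97], [-1.01, 2.36], [0.21, 2.38], [-0.96, 4.11], [0.2, 2.71], [-2.98, 2.98]. Speed limits (rad/s): [2.39, 2.39, 3.14, 3.14, 3.14, 3.14].

INTERFACE

Orientations are given as a unit quaternion [w, x, y, z].
In Python, from bench import robot gives the robot as it stands. The module is installed in compiled form; this text tells all that it offers.
- The arm moves only by the tool jog_arm, never from a script. Its argument "moves" is a list of rows, each a list of 2 entries, a list of its own where there are three numbers: the shift along the tool's x, y, z in m, then the turn about the tool's z in degrees. A call has 1 to 12 rows; each row is the pose to reach, as a shift and turn from the pose commanded when the call began, along the tool's axes at that moment; what a row does not reach only later rows make up. A row lasts 1/10 s, in which the tool goes at most 50 mm and 8.59 degrees, less where a joint would pass 70% of its speed; a pose out of reach is approached as far as the arm can. A call with a gripper value outside its range is refused whole. "claw" is the finger opening in m, from 0 to 0.0878, set as the call begins (left out, the last holds). The fingers move at their own pace and stop on an object; the grip force is fixed at half the most. Time passes only in rows, so rows that repeat a pose let the fingers close. It gives the time, the measured TCP pose, the force and the opening at its end, in the units of the state.
- robot.get_state(): the state, without advancing time (a new reading comes with each control period).
- robot.capture(name): name is "scene" or "top" or "wrist"; returns the picture (384x512x3 uint8, red, green, blue); there is no depth.
- robot.camera_info(name): a dict with "vfov" (degrees; the focal length in pixels is half the picture's height over the tangent of half this angle, whatever the lens; pixels are square), "cx", "cy" (the principal point, pixels), "R" (3x3) and "t" (3): a world point X has camera coordinates R X + t; the wrist camera has in their place "tool_from_camera" (4x4, takes a point from camera to tool coordinates, whose origin is the TCP and whose axes are the flange's). Camera axes: x right, y down, z forward; pixel columns grow to the right and rows downward; lengths in m; the calibration is good to about 2 mm. The wrist camera is an equidistant fisheye: a pixel r from the principal point sees the ray r / f radians off the axis. A picture is of the moment at which its call begins: read the wrist's pose just before it. camera_info takes no time and is no camera call.
- robot.job_done(): hands the job in, once; it reports no verdict.
Trained networks look in the newest picture that a camera, given by its name, has taken for a name from the list of things; names that differ only in an ending like _2 or _b are one class to them, and where a whole thing is asked for, a point or a joint stands for the part that bears it (a point fixed in the world has none). Each returns a list of dicts, best first, with "conf" (0 to 1); they miss things now and then, are a little off and sometimes report something else, mostly with a low value. They report only what shows in the picture. A call takes as long as a camera call. They do not tell look-alikes from the thing itself.
- robot.find_in(camera, thing): "point" ([x, y, z] in m, in world coordinates, good to about 4 mm: the middle of the surface that is visible of it).
- robot.mark_of(camera, thing): "point" ([x, y, z] in m, in world coordinates, good to about 4 mm: a listed point, or the origin of a listed thing).
The state is a dict: "clock": time; "joint_positions": joint angles; "qd": joint speeds; "joint_torque": joint torques, N m; "ee_pos": TCP position; "tool_rot": TCP orientation; "ft_force": force on the tool from outside, world axes, zero at the start; "wrist_torque": the same for the moment, N m; "gripper_width": finger opening in m.
Only numpy, scipy, OpenCV 4.12 (cv2) and the standard library are available. Lean on these libraries where they do the work, as an engineer would, in place of code of your own. Each camera call takes 0.05 s, during which the arm holds its last target. There are 200 camera calls.

TASK

Dress the dark slate for the counter with the four things from the baking pan, one after another in this order: set the large tart on the slate midway between the cake stand and the jam jar; put the ramekin straight behind that tart (on your side, towards the robot) with about a 2 cm gap between them; set the small tart in the middle of the cake stand's plate; and last stand the wooden card block on the slate straight in front of the cake stand (the customers' side, away from the robot), its wide face parallel to the slate's long front edge and about 3 cm between the block and the rim of the plate. Set everything upright, and leave the stand, the jar and the two macarons where they are.

Things in the scene. Friction and masses are not known exactly. Their poses are not given: they have to be found in the camera images.
- slate: Dark grey slate slab, flat, fixed, 260 mm (its x) by 310 mm (its y), 8 mm thick. Origin: centre of its underside, so its top is at z = 8 mm. Its x axis points to its front, the customers' side, away from the robot; turned at most 0.25 rad.
- pan: Aluminium baking pan, fixed, 280 mm (its x) by 300 mm (its y), floor 4 mm thick, with a 12 mm high lip; holds the four things to be moved. Origin: centre of its underside. Pan and slate lie side by side, either one on the left.
- cake_stand: White ceramic cake stand, loose, 0.7 kg, 45 mm high: round plate 100 mm across and 8 mm thick on a slim foot, flat top 45 mm above its origin (centre of its underside). It stands on the slate, 110 mm from the slate's centre along the slate's y, to the left or to the right; at the start its axes are parallel to the slate's.
- jam_jar: Closed jam jar, dark red with a brass-coloured lid, loose, 60 mm across, 66 mm high, 0.4 kg. Origin: centre of its underside. It stands on the slate across from the cake stand, 110 mm from the slate's centre, so the slate's centre is midway between them.
- large_tart: The larger of two like berry tarts: rigid straight-sided round, 64 mm across, 26 mm high (berries stand 3 mm above), about 90 g. Origin: centre of its underside. Starts on the baking pan.
- small_tart: The smaller of the two berry tarts: rigid straight-sided round, 42 mm across, 22 mm high (berries stand 2 mm above), about 35 g. Origin: centre of its underside. Starts on the baking pan.
- ramekin: White fluted ceramic ramekin filled with a hard caramel-brown custard, straight-sided round, 64 mm across, 40 mm high, about 170 g. Origin: centre of its underside. Starts on the baking pan.
- card_block: Wooden card block: block 24 mm thick (its x), 64 mm wide (its y), 25 mm high, with a stiff blank card 4 mm thick and 58 mm wide standing on its middle, parallel to the block's wide faces; 62 mm high over all, about 70 g, both sides alike. Origin: centre of its underside. Starts on the baking pan, turned anyhow; grip the block across its 24 mm with the card between the fingers.
- macaron_a: Pale brown macaron, loose, 43 mm across, 24 mm high, in the middle of the baking pan among the four things; to be left alone. Origin: centre of its underside.
- macaron_b: Pale brown macaron like the other, loose, 43 mm across, 24 mm high, near the slate's left rear corner (the robot's side); to be left alone. Origin: centre of its underside.
Mind the look-alikes: they are no part of the job. Leave any turquoise look-alike of the cake_stand alone.

How it is judged:
By the outcome, as a careful person would: the job done as asked, in the order asked, and still so for the second after the job is handed in, with the robot touching nothing.
It also fails if it takes over 115 s, if anything falls off the work surface, if the arm or the gripper's body presses on something with over 40 N, if the wrist force passes 120 N, or if a joint passes its speed limit or range.

## Working session

There is one attempt and no reset: what is moved stays moved. The work goes in short steps, Python scripts to look and compute and a tool call to move; the robot and the scene stay as the last step left them, time stands still between calls to the robot, and variables do not carry over. Pictures are saved under pics/ and viewed, about 12 in all and at most 16, crops included, and the job is handed in when it is done.

Besides the shell and the picture viewer there is one more tool, called after "Request:" as a command line: name --argument value ..., lists and objects as JSON in quotes. jog_arm: Moves the arm, as the interface text tells. Its arguments: {"type":"object","properties":{"moves":{"type":"array","items":{"type":"array"}},"claw":{"type":"number"}},"required":["moves"]}

```bash
mkdir -p pics; python3 - <<'E'
from bench import robot
import cv2,numpy as np
s=robot.get_state();print({k:np.round(v,3).tolist() for k,v in s.items()});print(robot.tip_extent)
for c in("scene","top","wrist"):
    im=robot.capture(c);cv2.imwrite(f"pics/{c}0.png",im[:,:,::-1]);i=robot.camera_info(c);print(c,{k:np.round(v,4).tolist() for k,v in i.items()})
for t in "slate pan cake_stand jam_jar large_tart small_tart ramekin card_block macaron_a".split():
    for c in("top","scene"):
        print(t,c,[(np.round(d["point"],3).tolist(),round(d["conf"],2)) for d in robot.mark_of(c,t)][:4])
E
```

```text
{'clock': 0.0, 'joint_positions': [1.066, 0.359, 1.511, 0.0, 1.273, -0.115], 'qd': [-0.0, -0.002, -0.001, 0.0, -0.001, -0.001], 'joint_torque': [0.001, -51.537, -27.073, 0.068, 0.035, -0.0], 'ee_pos': [0.228, 0.554, 0.205], 'tool_rot': [-0.0, 0.194, 0.981, -0.001], 'ft_force': [0.581, -0.028, 0.085], 'wrist_torque': [0.032, 0.005, -0.093], 'gripper_width': 0.088}
0.022
scene {'vfov': 45.8862, 'cx': 249.9556, 'cy': 202.3354, 'R': [[-0.0461, 0.9989, 0.0027], [0.5698, 0.0285, -0.8213], [-0.8205, -0.0363, -0.5705]], 't': [-0.0492, -0.2046, 1.5442]}
top {'vfov': 53.2918, 'cx': 246.622, 'cy': 189.8278, 'R': [[-0.1305, -0.9914, -0.0028], [-0.9702, 0.1283, -0.2055], [0.2041, -0.0241, -0.9786]], 't': [0.1031, 0.4337, 0.9159]}
wrist {'vfov': 65.7065, 'cx': 258.6742, 'cy': 193.1722, 'tool_from_camera': [[-0.0001, -0.9676, -0.2526, 0.0682], [1.0, 0.0001, -0.0008, -0.0005], [0.0008, -0.2526, 0.9676, -0.1808], [0.0, 0.0, 0.0, 1.0]]}
slate top [([0.523, 0.209, 0.002], 0.67)]
slate scene [([0.521, 0.214, 0.002], 0.72), ([0.415, 0.316, 0.01], 0.41)]
pan top [([0.514, -0.212, -0.003], 0.8)]
pan scene 
[... 311 characters left out ...]
 0.321, 0.006], 0.56), ([0.577, -0.303, 0.002], 0.37)]
jam_jar scene [([0.512, 0.32, 0.006], 0.77)]
large_tart top [([0.444, -0.289, 0.002], 0.9)]
large_tart scene [([0.438, -0.285, 0.002], 0.61)]
small_tart top [([0.577, -0.304, 0.005], 0.81)]
small_tart scene [([0.577, -0.301, 0.004], 0.56)]
ramekin top [([0.439, -0.143, 0.007], 0.6), ([0.41, 0.314, 0.007], 0.21)]
ramekin scene [([0.447, -0.144, 0.006], 0.93)]
card_block top [([0.586, -0.154, 0.004], 0.66)]
card_block scene [([0.586, -0.152, 0.0], 0.6), ([0.51, -0.219, -0.002], 0.22)]
macaron_a top [([0.505, -0.222, 0.002], 0.82), ([0.413, 0.315, 0.007], 0.65)]
macaron_a scene [([0.509, -0.219, 0.006], 0.65), ([0.415, 0.316, 0.009], 0.62)]
```

View pics/top0.png

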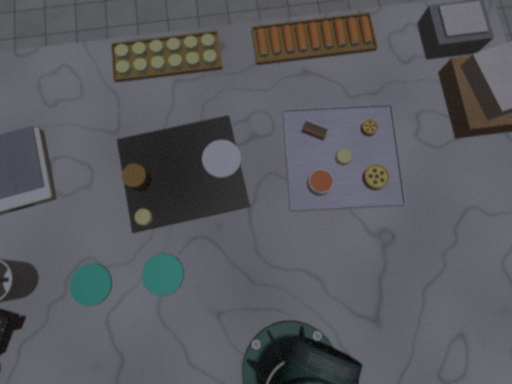

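View pics/scene0.png

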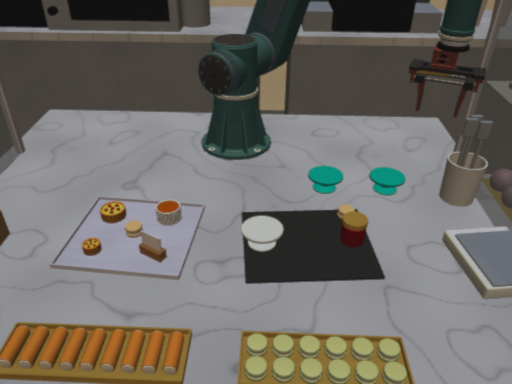

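The top view shows the slate on the left, with the white stand at (221,158), the jar at (133,176) and macaron_b at (143,216). The pan is on the right, and two turquoise stands behind the slate are decoys. The networks agree with this. Next I'll refine the slate pose and take wrist views.

```bash
cat > h.py <<'E'
from bench import robot
import cv2,numpy as np
from scipy.spatial.transform import Rotation as Ro
def st():
    s=robot.get_state();q=s["tool_rot"];return np.array(s["ee_pos"]),Ro.from_quat([q[1],q[2],q[3],q[0]]).as_matrix(),s
def shot(c,name=None):
    p,R,_=st();im=robot.capture(c)
    if name: cv2.imwrite(f"pics/{name}.png",im[:,:,::-1])
    return im,(p,R)
def to_world(c,uv,z,pose=None):
    "pixels Nx2 -> world points on the plane at z"
    i=robot.camera_info(c);f=192/np.tan(np.radians(i["vfov"]/2))
    d=(np.atleast_2d(uv)-[i["cx"],i["cy"]])/f
    if c=="wrist":
        r=np.linalg.norm(d,axis=1)[:,None];v=np.hstack([d*np.sinc(r/np.pi),np.cos(r)])
        T=np.array(i["tool_from_camera"]);p,R=pose
        o=p+R@T[:3,3];v=v@(R@T[:3,:3]).T
    else:
        R=np.array(i["R"]);o=-R.T@np.array(i["t"]);v=np.c_[d,np.ones(len(d))]@R
    return o+v*((z-o[2])/v[:,2])[:,None]
def go(xyz,jaw=None):
    "print shift in tool axes and turn (deg) to reach world xyz with jaw axis at world angle jaw (deg)"
    p,R,s=st();sh=R.T@(np.array(xyz)-p);a=np.degrees(np.arctan2(R[1,1],R[0,1]))
    t=0 if jaw is None else -((jaw-a+90)%180-90)
    print("pos",p.round(4),"jaw",a.round(2),"shift",sh.round(4),"turn",round(t,2),"w",round(s["gripper_width"],4),"q6",round(s["joint_positions"][5],2),"t",round(s["clock"],2))
E
python3 - <<'E'
from h import *
for c in("top","scene"):
    im=cv2.imread(f"pics/{c}0.png");h=cv2.cvtColor(im,cv2.COLOR_BGR2HSV)
    m=((h[...,2]<75)).astype(np.uint8)
    n,l,s,ce=cv2.connectedComponentsWithStats(m)
    k=l[190,190] if c=="top" else l[265,320]
    cs,_=cv2.findContours((l==k).astype(np.uint8),cv2.RETR_EXTERNAL,cv2.CHAIN_APPROX_NONE)
    w=to_world(c,cs[0][:,0].astype(float),.008)[:,:2]
    (cx,cy),sz,a=cv2.minAreaRect((w*1000).astype(np.float32));print(c,cx,cy,sz,a,s[k])
    e=im[...].astype(int)
    m=((h[...,1]<60)&(h[...,2]>110)).astype(np.uint8)
    n,l,s,ce=cv2.connectedComponentsWithStats(m)
    k=l[158,221] if c=="top" else l[228,262]
    print("stand px",s[k],ce[k],to_world(c,ce[k],.053))
E
```

```text
top 521.7565307617188 208.45587158203125 (260.09759521484375, 309.5810241699219) 5.3071513175964355 [ 117  116  133  117 9364]
stand px [ 202  140   40   37 1106] [221.27305606 158.01627486] [[0.53198138 0.09868019 0.053     ]]
scene 528.71337890625 210.8272247314453 (262.1141662597656, 306.85638427734375) 5.296511173248291 [ 242  210  143   73 7369]
stand px [    0   110   512   274 95875] [251.17919166 238.35064407] [[0.57630028 0.07846875 0.053     ]]
```

Request:
jog_arm --moves '[[[0, 0, 0], 0]]'

```text
clock: 1.15
ee_pos: [0.228, 0.555, 0.2059]
tool_rot: [-0.0, 0.194, 0.981, -0.0]
ft_force: [-0.1, 0.1, -0.5]
gripper_width: 0.0877
```

```bash
python3 -c "
from h import *
go([.50,.2,.24])"
```

```text
pos [0.228  0.555  0.2059] jaw 67.67 shift [-0.3865 -0.225  -0.0341] turn 0 w 0.0877 q6 -0.12 t 1.15
```

Request:
jog_arm --moves '[[[-0.386, -0.225, -0.034], 0], [[-0.386, -0.225, -0.034], 0], [[-0.386, -0.225, -0.034], 0], [[-0.386, -0.225, -0.034], 0], [[-0.386, -0.225, -0.034], 0], [[-0.386, -0.225, -0.034], 0], [[-0.386, -0.225, -0.034], 0], [[-0.386, -0.225, -0.034], 0], [[-0.386, -0.225, -0.034], 0], [[-0.386, -0.225, -0.034], 0], [[-0.386, -0.225, -0.034], 0], [[-0.386, -0.225, -0.034], 0]]'

```text
clock: 2.35
ee_pos: [0.4986, 0.2008, 0.2397]
tool_rot: [-0.001, 0.193, 0.981, 0.0]
ft_force: [-0.0, -0.5, -1.0]
gripper_width: 0.088
```

```bash
python3 - <<'E'
from h import *
go([.45,-.2,.24])
im,pose=shot("wrist","w1");np.save("w1.npy",np.c_[pose[0],pose[1]])
for t in "slate cake_stand jam_jar macaron_a".split():
    print(t,[(np.round(d["point"],4).tolist(),round(d["conf"],2)) for d in robot.mark_of("wrist",t)][:3])
E
```

```text
pos [0.4986 0.2008 0.2397] jaw 67.69 shift [-0.1072 -0.3893 -0.0004] turn 0 w 0.088 q6 -0.93 t 2.35
slate [([0.5249, 0.2116, -0.0008], 0.69)]
cake_stand [([0.5325, 0.0975, 0.007], 0.93)]
jam_jar [([0.5144, 0.3223, 0.0051], 0.96)]
macaron_a [([0.4141, 0.3202, 0.0127], 0.72)]
```

View pics/w1.png

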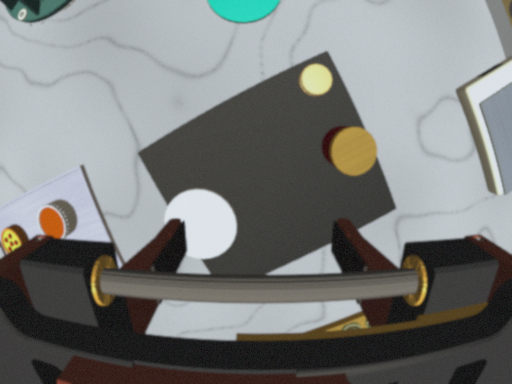

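The wrist view shows slate corners at (140,153), (328,53) and (395,208), the plate at about (200,224) and the jar lid at (352,150).

```bash
cat >> h.py <<'E'
def circ(c,mask,seed,z,pose=None):
    "blob at seed -> world circle (minEnclosing and centroid)"
    n,l,s,ce=cv2.connectedComponentsWithStats(mask.astype(np.uint8));k=l[seed[1],seed[0]]
    cs,_=cv2.findContours((l==k).astype(np.uint8),cv2.RETR_EXTERNAL,cv2.CHAIN_APPROX_NONE)
    w=to_world(c,cs[0][:,0].astype(float),z,pose)[:,:2].astype(np.float32)*1000
    e=cv2.fitEllipse(w);print(c,seed,"px",s[k][:4],"ellipse",np.round(e[0],1),np.round(e[1],1),"encl",np.round(cv2.minEnclosingCircle(w)[0],1));return w
E
python3 - <<'E'
from h import *
P=np.load("w1.npy");pose=(P[:,0],P[:,1:])
im=cv2.imread("pics/w1.png");g=cv2.cvtColor(im,cv2.COLOR_BGR2GRAY);h=cv2.cvtColor(im,cv2.COLOR_BGR2HSV)
c=cv2.cornerSubPix(g,np.float32([[140,153],[328,53],[395,208]]),(5,5),(-1,-1),(3,30,.01))
w=to_world("wrist",c,.008,pose)[:,:2];print(c,w)
print("centre",(w[0]+w[2])/2,"yaw",np.degrees(np.arctan2(*(w[2]-w[1])[::-1])),np.degrees(np.arctan2(*(w[1]-w[0])[::-1]))-90,np.linalg.norm(w[2]-w[1]),np.linalg.norm(w[1]-w[0]))
m=(h[...,1]<40)&(h[...,2]>150);m[:,:168]=0;m[255:]=0
circ("wrist",m,(205,220),.053,pose)
print(h[150,355],h[150,330])
m=(h[...,0]<28)&(h[...,1]>90)&(h[...,2]>90);circ("wrist",m,(355,150),.074,pose)
E
```

```text
[[136.96999  152.43604 ]
 [326.67038   50.589855]
 [395.6177   207.74646 ]] [[0.40903741 0.04262657]
 [0.3806116  0.35073911]
 [0.63783214 0.37467447]]
centre [0.52343477 0.20865052] yaw 5.316283416152559 5.271065011497441 0.2583317773514917 0.3094210163902995
wrist (205, 220) px [168 189  69  66] ellipse [533.6 105.7] [ 85.1 100.2] encl [534.2  99.4]
[ 22 152 175] [ 19 159  93]
wrist (355, 150) px [330 126  46  50] ellipse [513.6 317.8] [58.2 61.1] encl [513.5 318.5]
```

Request:
jog_arm --moves '[[[-0.05, -0.395, 0.0], 0], [[-0.05, -0.395, 0.0], 0], [[-0.05, -0.395, 0.0], 0], [[-0.05, -0.395, 0.0], 0], [[-0.05, -0.395, 0.0], 0], [[-0.05, -0.395, 0.0], 0], [[-0.05, -0.395, 0.0], 0], [[-0.05, -0.395, 0.0], 0], [[-0.05, -0.395, 0.0], 0], [[-0.05, -0.395, 0.0], 0]]'

```text
clock: 3.6
ee_pos: [0.3954, -0.1845, 0.24]
tool_rot: [-0.0, 0.195, 0.981, 0.0]
ft_force: [-0.0, -0.4, 0.4]
gripper_width: 0.0875
```

```bash
python3 - <<'E'
from h import *
go([.45,-.2,.24])
im,pose=shot("wrist","w2");np.save("w2.npy",np.c_[pose[0],pose[1]])
for t in "large_tart small_tart ramekin card_block macaron_a".split():
    print(t,[(np.round(d["point"],4).tolist(),round(d["conf"],2)) for d in robot.mark_of("wrist",t)][:3])
E
```

```text
pos [ 0.3954 -0.1845  0.24  ] jaw 67.52 shift [-0.0563  0.0066 -0.    ] turn 0 w 0.0875 q6 -1.77 t 3.6
large_tart [([0.439, -0.2907, -0.0002], 0.56)]
small_tart [([0.5736, -0.3045, 0.0063], 0.45), ([0.5038, -0.2194, 0.0034], 0.19)]
ramekin [([0.4449, -0.1409, 0.0047], 0.86)]
card_block [([0.5861, -0.1548, 0.0015], 0.79)]
macaron_a [([0.5041, -0.2193, 0.0033], 0.73)]
```

View pics/w2.png

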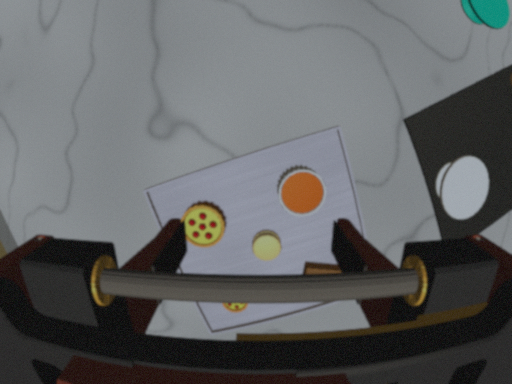

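The pan view shows the large tart at about (203,224), the ramekin at (302,192) and macaron_a at (267,246). The small tart and block are partly hidden behind the gripper.

```bash
python3 - <<'E'
from h import *
P=np.load("w2.npy");pose=(P[:,0],P[:,1:])
im=cv2.imread("pics/w2.png");h=cv2.cvtColor(im,cv2.COLOR_BGR2HSV)
def closed(m): return cv2.morphologyEx(m.astype(np.uint8),cv2.MORPH_CLOSE,np.ones((9,9)))
m=closed((h[...,1]>80)&(h[...,2]>165));m[:,:150]=0;m[270:]=0
circ("wrist",m,(206,226),.030,pose);circ("wrist",m,(302,192),.042,pose);circ("wrist",m,(267,246),.026,pose)
go([.44,-.289,.11],-45)
E
```

```text
wrist (206, 226) px [  0   0 512 384] ellipse [ 535.4 -266.4] [ 917.7 1630.4] encl [ 755.7 -365.8]
wrist (302, 192) px [284 176  21  21] ellipse [ 434.5 -151.1] [21.5 28.7] encl [ 434.  -152.5]
wrist (267, 246) px [  0   0 512 384] ellipse [ 537.5 -267.5] [ 927.1 1647.1] encl [ 760.  -367.9]
pos [ 0.3961 -0.1828  0.24  ] jaw 67.82 shift [-0.0808 -0.0818  0.1299] turn -67.18 w 0.0879 q6 -1.77 t 3.9
```

```bash
python3 - <<'E'
from h import *
P=np.load("w2.npy");pose=(P[:,0],P[:,1:])
print(to_world("wrist",[[203,225]],.030,pose),to_world("wrist",[[302,192]],.044,pose),to_world("wrist",[[266,246]],.028,pose))
for t in ("large_tart","small_tart","ramekin"): 
    for c in("top","wrist"): 
        if t=="large_tart" : robot.capture(c)
        print(t,c,[np.round(d["point"],4).tolist() for d in robot.find_in(c,t)][:1],[np.round(d["point"],4).tolist() for d in robot.mark_of(c,t)][:1])
E
```

```text
[[ 0.43930496 -0.28907393  0.03      ]] [[ 0.44335902 -0.14336579  0.044     ]] [[ 0.5039688  -0.21877228  0.028     ]]
large_tart top [[0.4373, -0.2671, 0.0264]] [[0.4422, -0.2908, 0.0054]]
large_tart wrist [[0.4344, -0.2865, 0.0265]] [[0.4375, -0.2913, 0.0011]]
small_tart top [[0.578, -0.3024, 0.0258]] [[0.5755, -0.3028, 0.0036]]
small_tart wrist [[0.5843, -0.3085, 0.0235]] [[0.5756, -0.3019, 0.0039]]
ramekin top [[0.4423, -0.138, 0.0447]] [[0.4414, -0.1468, 0.007]]
ramekin wrist [[0.4407, -0.1414, 0.0449]] [[0.4449, -0.1429, 0.0059]]
```

Request:
jog_arm --moves '[[[-0.05, -0.06, 0.03], 8.5], [[-0.081, -0.082, 0.06], 17], [[-0.081, -0.082, 0.08], 25.5], [[-0.081, -0.082, 0.08], 34], [[-0.081, -0.082, 0.08], 42.5], [[-0.081, -0.082, 0.08], 51], [[-0.081, -0.082, 0.08], 59.5], [[-0.081, -0.082, 0.08], 68], [[-0.081, -0.082, 0.08], 76.5], [[-0.081, -0.082, 0.08], 85], [[-0.081, -0.082, 0.08], 93.5], [[-0.081, -0.082, 0.08], 102]]'

```text
clock: 5.8
ee_pos: [0.4394, -0.2909, 0.1599]
tool_rot: [-0.0, 0.886, 0.464, -0.0]
ft_force: [0.9, -0.0, -1.1]
gripper_width: 0.088
```

Request:
jog_arm --moves '[[[0, 0, 0.0], 8.5], [[0, 0, 0.0], 10.8], [[0, 0, 0.0], 10.8], [[0, 0, 0.0], 10.8]]'

```text
clock: 6.2
ee_pos: [0.4394, -0.2909, 0.16]
tool_rot: [0.0, 0.924, 0.382, -0.0]
ft_force: [-1.1, 0.3, -0.4]
gripper_width: 0.0877
```

```bash
python3 - <<'E'
from h import *
im,pose=shot("wrist","w3");np.save("w3.npy",np.c_[pose[0],pose[1]])
for t in "large_tart small_tart ramekin card_block macaron_a".split():
    print(t,[(np.round(d["point"],4).tolist(),round(d["conf"],2)) for d in robot.mark_of("wrist",t)][:3])
go([.44,-.289,.028],-45)
E
```

```text
large_tart [([0.4381, -0.2908, 0.0018], 0.95)]
small_tart [([0.5747, -0.3014, 0.0027], 0.62)]
ramekin [([0.4469, -0.145, 0.0063], 0.62)]
card_block [([0.5869, -0.1535, 0.0066], 0.93)]
macaron_a []
pos [ 0.4394 -0.2908  0.16  ] jaw -45.11 shift [ 0.0017 -0.0009  0.132 ] turn -0.11 w 0.0876 q6 0.07 t 6.5
```

View pics/w3.png

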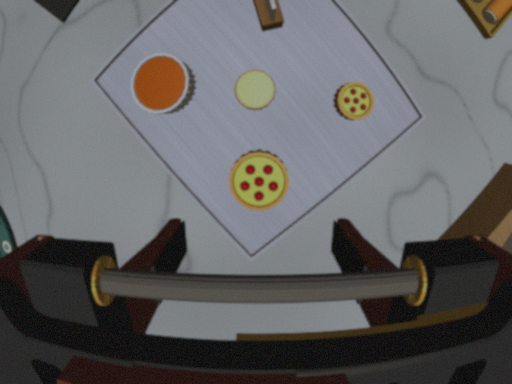

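Here the large tart is at (259,180), the small tart at (355,101), the ramekin at (160,83) and the block's end at (268,12).

```bash
python3 - <<'E'
from h import *
P=np.load("w3.npy");pose=(P[:,0],P[:,1:])
for uv,z in (((259,180),.03),((355,100),.026),((160,82),.044),((255,89),.028)): print(uv,to_world("wrist",[uv],z,pose).round(4))
E
```

```text
(259, 180) [[ 0.4414 -0.2905  0.03  ]]
(355, 100) [[ 0.5773 -0.3015  0.026 ]]
(160, 82) [[ 0.4453 -0.1442  0.044 ]]
(255, 89) [[ 0.5067 -0.2195  0.028 ]]
```

Request:
jog_arm --moves '[[[0.001, 0, 0.045], 0], [[0.001, 0, 0.09], 0], [[0.001, 0, 0.12], 0], [[0.001, 0, 0.131], 0], [[0.001, 0, 0.131], 0], [[0.001, 0, 0.131], 0]]'

```text
clock: 7.1
ee_pos: [0.441, -0.2908, 0.03]
tool_rot: [0.001, 0.924, 0.382, 0.0]
ft_force: [0.1, 0.4, -0.4]
gripper_width: 0.0877
```

Request:
jog_arm --moves '[[[0, 0, 0], 0], [[0, 0, 0], 0], [[0, 0, 0], 0], [[0, 0, 0], 0], [[0, 0, 0], 0], [[0, 0, 0], 0]]' --claw 0.04

```text
clock: 7.7
ee_pos: [0.4402, -0.2901, 0.0291]
tool_rot: [0.0, 0.924, 0.382, -0.0]
ft_force: [0.6, -0.7, 0.4]
gripper_width: 0.0437
```

Request:
jog_arm --moves '[[[0, 0, -0.03], 0], [[0, 0, -0.07], 0], [[0, 0, -0.1], 0], [[0, 0, -0.1], 0], [[0, 0, -0.1], 0]]'

```text
clock: 8.2
ee_pos: [0.4404, -0.2904, 0.1294]
tool_rot: [0.001, 0.924, 0.382, 0.0]
ft_force: [0.2, -0.2, 0.3]
gripper_width: 0.0401
```

```bash
python3 - <<'E'
from h import *
im,pose=shot("wrist","w4");np.save("w4.npy",np.c_[pose[0],pose[1]])
print([(np.round(d["point"],4).tolist(),round(d["conf"],2)) for d in robot.mark_of("wrist","large_tart")],st()[0])
go([.5234,.2087,.15],5.3)
E
```

```text
[([0.4381, -0.288, 0.0017], 0.9)] [ 0.4392961  -0.28941807  0.12784993]
pos [ 0.4393 -0.2894  0.1278] jaw -45.13 shift [ 0.411  -0.2937 -0.0217] turn -50.43 w 0.04 q6 0.07 t 8.3
```

View pics/w4.png

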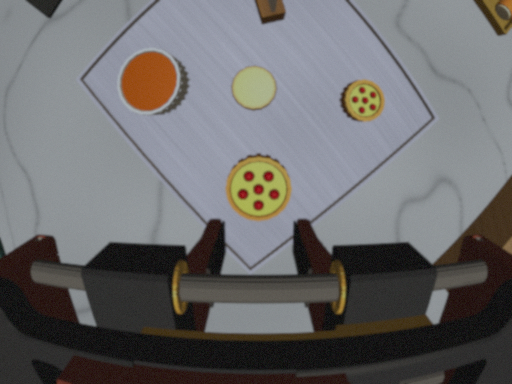

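The fingers closed to 40 mm and the tart stayed in the pan. I'll measure before trying again.

```bash
python3 - <<'E'
from h import *
print(robot.tip_extent)
P=np.load("w4.npy");pose=(P[:,0],P[:,1:])
print(to_world("wrist",[(258,188)],.03,pose).round(4),to_world("wrist",[(226,188),(291,188)],.03,pose).round(4))
a,_=shot("scene","s1");b,_=shot("top")
cv2.imwrite("pics/c1.png",np.hstack([cv2.resize(a[120:300,20:220],None,fx=2,fy=2),cv2.resize(b[80:260,270:470],None,fx=2,fy=2)])[:,:,::-1])
E
```

```text
0.022
[[ 0.4408 -0.2903  0.03  ]] [[ 0.4188 -0.2682  0.03  ]
 [ 0.4635 -0.3131  0.03  ]]
```

View pics/c1.png

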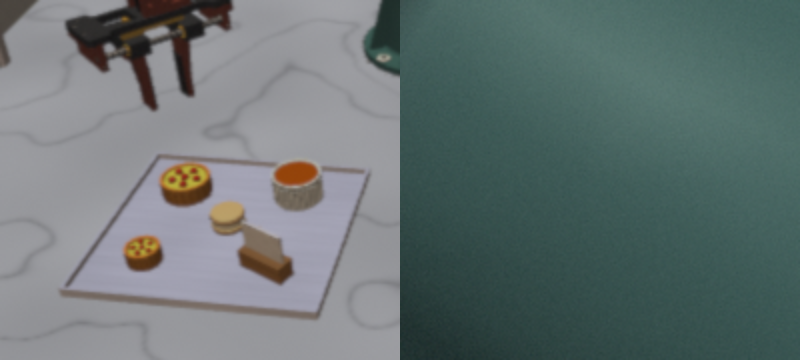

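```bash
python3 - <<'E'
from h import *
p,R,s=st();i=robot.camera_info("scene");f=192/np.tan(np.radians(i["vfov"]/2))
print(p,s["joint_positions"],s["gripper_width"])
for y in(-.02,.02,-.03,.03):
    X=p+R@[0,y,robot.tip_extent];c=np.array(i["R"])@X+i["t"];print(y,X.round(3),(c[:2]/c[2]*f+[i["cx"],i["cy"]]).round(1))
print(to_world("scene",[(97.5,173.5),(115,166)],.106).round(3))
print(to_world("scene",[(97.5,173.5),(115,166)],.03).round(3))
im,_=shot("top","t2")
E
```

```text
[ 0.4391905  -0.28935966  0.12754384] [-7.13863521e-01  3.43081189e-01  1.75895829e+00 -1.31248308e-04
  1.04244166e+00  7.40032206e-02] 0.03983285401786514
-0.02 [ 0.425 -0.275  0.106] [114.  179.7]
0.02 [ 0.453 -0.303  0.105] [ 99.3 185.5]
-0.03 [ 0.418 -0.268  0.106] [117.6 178.3]
0.03 [ 0.46  -0.311  0.105] [ 95.6 187. ]
[[ 0.398 -0.326  0.106]
 [ 0.358 -0.292  0.106]]
[[ 0.275 -0.381  0.03 ]
 [ 0.23  -0.343  0.03 ]]
```

View pics/t2.png

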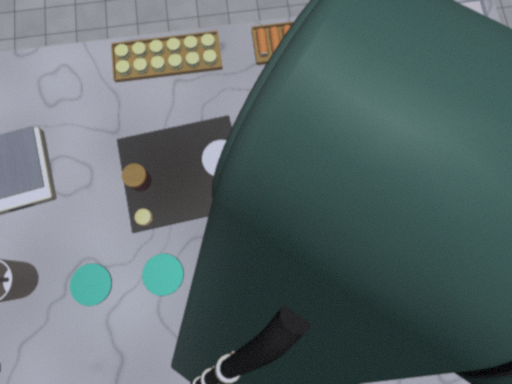

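The scene camera puts the fingertips about 13 px higher than predicted, and the wrist image agrees. The real fingertips are therefore about 22 mm *behind* the reported TCP, not ahead of it, so the fingers closed above the tart. I'll open, go lower and feel for the pan floor in small steps.

Request:
jog_arm --moves '[[[0.001, -0.001, 0], 0], [[0.001, -0.001, 0], 0], [[0.001, -0.001, 0], 0], [[0.001, -0.001, 0.02], 0], [[0.001, -0.001, 0.06], 0], [[0.001, -0.001, 0.09], 0], [[0.001, -0.001, 0.115], 0], [[0.001, -0.001, 0.125], 0], [[0.001, -0.001, 0.133], 0], [[0.001, -0.001, 0.135], 0], [[0.001, -0.001, 0.135], 0]]' --claw 0.0878

```text
clock: 9.55
ee_pos: [0.4407, -0.2892, -0.0054]
tool_rot: [0.001, 0.924, 0.382, 0.0]
ft_force: [0.1, -0.2, -0.3]
gripper_width: 0.0877
```

```bash
python3 - <<'E'
from h import *
im,pose=shot("wrist");a,_=shot("scene")
cv2.imwrite("pics/c2.png",np.hstack([cv2.resize(a[140:240,60:160],(400,400)),cv2.resize(im[130:330,150:350],(400,400))])[:,:,::-1]);print(pose[0])
E
```

```text
[ 0.44066238 -0.28915763 -0.00542919]
```

View pics/c2.png

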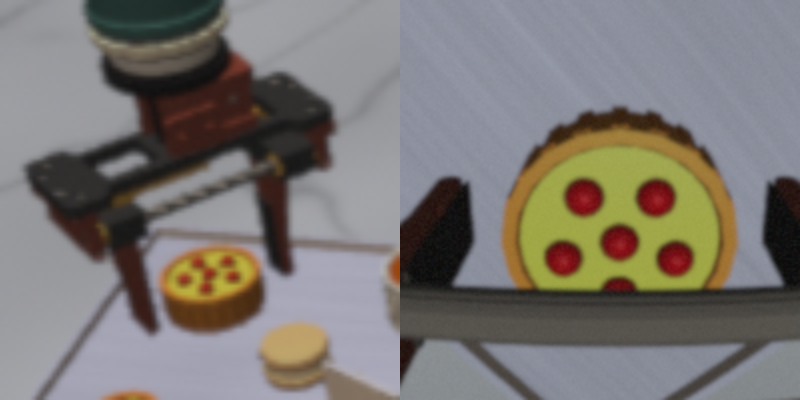

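Request:
jog_arm --moves '[[[0, 0, 0.004], 0], [[0, 0, 0.007], 0], [[0, 0, 0.007], 0]]'

```text
clock: 9.95
ee_pos: [0.4406, -0.2891, -0.0123]
tool_rot: [0.001, 0.924, 0.382, 0.0]
ft_force: [-0.3, 0.3, 7.3]
gripper_width: 0.0875
```

```bash
python3 - <<'E'
from h import *
p,R,s=st();print(p,s["ft_force"],to_world("wrist",[(260,247.5)],.03,(np.array([.4407,-.2892,-.0054]),R)))
i=robot.camera_info("scene");f=192/np.tan(np.radians(i["vfov"]/2))
p=np.array([.4407,-.2892,-.0054])
for e in(-.017,-.022,-.027):
  for y in(-.044,.0575,.044):
    X=p+R@[0,y,e];c=np.array(i["R"])@X+i["t"];print(e,y,((c[:2]/c[2]*f+[i["cx"],i["cy"]])-[60,140])*4)
E
```

```text
[ 0.44057405 -0.28911219 -0.01233629] [-0.34558506  0.32776256  7.26352741] [[ 0.44178293 -0.29005104  0.03      ]]
-0.017 -0.044 [271.75450821 267.22048988]
-0.017 0.0575 [129.90565921 328.82713931]
-0.017 0.044 [149.56335551 320.289567  ]
-0.022 -0.044 [270.63018509 261.09231773]
-0.022 0.0575 [128.37556048 322.55233293]
-0.022 0.044 [148.09143997 314.03423901]
-0.027 -0.044 [269.50054546 254.93516769]
-0.027 0.0575 [126.83787253 316.24640381]
-0.027 0.044 [146.612271   307.74808545]
```

The fingertips touch the pan floor (7 N) at TCP z = -0.012, so they end about 16 mm behind the TCP. I'll back up 3 mm and grip.

Request:
jog_arm --moves '[[[0.001, 0, -0.003], 0], [[0.001, 0, -0.003], 0]]'

```text
clock: 10.15
ee_pos: [0.4411, -0.2881, -0.0097]
tool_rot: [0.0, 0.924, 0.382, 0.0]
ft_force: [0.0, -0.5, -1.3]
gripper_width: 0.0881
```

Request:
jog_arm --moves '[[[0, 0, 0], 0], [[0, 0, 0], 0], [[0, 0, 0], 0], [[0, 0, 0], 0], [[0, 0, 0], 0]]' --claw 0.04

```text
clock: 10.65
ee_pos: [0.4408, -0.288, -0.0101]
tool_rot: [-0.0, 0.924, 0.382, -0.0]
ft_force: [0.4, 0.2, -0.8]
gripper_width: 0.063
```

Request:
jog_arm --moves '[[[0, 0, -0.02], 0], [[0, 0, -0.06], 0], [[0, 0, -0.1], 0], [[0, 0, -0.11], 0], [[0, 0, -0.11], 0]]'

```text
clock: 11.15
ee_pos: [0.4419, -0.2889, 0.1015]
tool_rot: [0.002, 0.924, 0.382, 0.001]
ft_force: [-0.2, 0.6, -2.1]
gripper_width: 0.0626
```

```bash
python3 - <<'E'
from h import *
im,pose=shot("wrist","w5");np.save("w5.npy",np.c_[pose[0],pose[1]])
print([(np.round(d["point"],4).tolist(),round(d["conf"],2)) for d in robot.mark_of("wrist","large_tart")],st()[2]["ft_force"])
go([.5234,.2087,.10],5.3)
cv2.imwrite("pics/c3.png",cv2.resize(im[130:330,150:350],(400,400))[:,:,::-1])
E
```

```text
[([0.4396, -0.2916, 0.1137], 0.86)] [-0.09908726 -0.09983548 -2.03908093]
pos [ 0.4401 -0.2874  0.0989] jaw -45.14 shift [ 0.409  -0.2928 -0.0007] turn -50.44 w 0.0627 q6 0.08 t 11.25
```

View pics/c3.png

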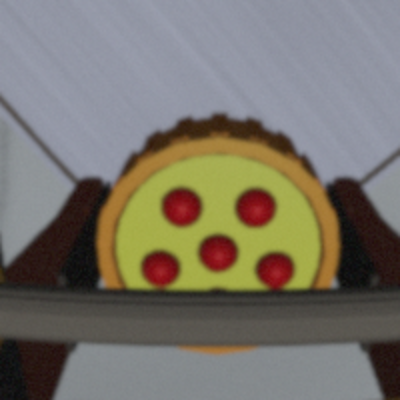

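The tart is gripped, with crust centre at about (259,252) px. I'll find its offset in the tool frame and carry it over.

```bash
cat >> h.py <<'E'
def in_tool(uv,ztool):
    "wrist pixel -> tool x,y at tool depth ztool"
    return to_world("wrist",[uv],ztool,(np.zeros(3),np.eye(3)))[0,:2]
def place(xy,z,jaw,off=(0,0)):
    "go, so that a thing at tool offset off (tool x,y) lands at xy"
    a=np.radians(jaw);y=np.array([np.cos(a),np.sin(a)]);x=np.array([-np.sin(a),np.cos(a)])
    # tool x for z down: y x z = (-y1... )
    x=np.array([y[1]*-1,y[0]]) ; p,R,_=st()
    if np.dot(R[:2,1],y)<0 and abs(((jaw-np.degrees(np.arctan2(R[1,1],R[0,1]))+180)%360)-180)>90: x,y=-x,-y
    t=np.array(xy)-off[0]*x-off[1]*y;go([*t,z],jaw)
E
python3 - <<'E'
from h import *
print(st()[1].round(2))
print(in_tool((259.2,252.5),-.039),in_tool((259.5,256.5),-.042))
place((.5234,.2087),.10,5.3)
place((.5234,.2087),.10,5.3,in_tool((259.2,252.5),-.039))
E
```

```text
[[ 0.71  0.71 -0.  ]
 [ 0.71 -0.71  0.  ]
 [-0.   -0.   -1.  ]]
[-0.00107925  0.00096451] [-0.00194203  0.00111408]
pos [ 0.4401 -0.2874  0.0989] jaw -45.14 shift [ 0.409  -0.2928 -0.0007] turn -50.44 w 0.0627 q6 0.08 t 11.25
pos [ 0.4401 -0.2874  0.0989] jaw -45.14 shift [ 0.4089 -0.2943 -0.0007] turn -50.44 w 0.0627 q6 0.08 t 11.25
```

Request:
jog_arm --moves '[[[0.041, -0.0293, 0], -5], [[0.082, -0.0586, 0], -10], [[0.123, -0.088, 0], -15], [[0.164, -0.117, 0], -20], [[0.205, -0.147, 0], -25], [[0.245, -0.176, 0], -30], [[0.286, -0.205, 0], -35], [[0.327, -0.234, 0], -40], [[0.368, -0.264, 0], -45], [[0.409, -0.294, 0], -50.4], [[0.409, -0.294, 0], -50.4], [[0.409, -0.294, 0], -50.4]]'

```text
clock: 12.45
ee_pos: [0.5218, 0.2097, 0.0977]
tool_rot: [-0.001, 0.673, 0.74, -0.002]
ft_force: [-0.7, -0.4, -1.3]
gripper_width: 0.0631
```

```bash
python3 - <<'E'
from h import *
place((.5234,.2087),-.005,5.3,(-.001,0))
E
```

```text
pos [0.5218 0.2097 0.0977] jaw 5.4 shift [-0.      0.0019  0.1027] turn 0.1 w 0.0631 q6 0.17 t 12.45
```

Request:
jog_arm --moves '[[[0, 0.002, 0.04], 0], [[0, 0.002, 0.075], 0], [[0, 0.002, 0.095], 0], [[0, 0.002, 0.101], 0], [[0, 0.002, 0.1025], 0], [[0, 0.002, 0.1025], 0]]'

```text
clock: 13.05
ee_pos: [0.5256, 0.2083, -0.0022]
tool_rot: [0.0, 0.674, 0.738, 0.0]
ft_force: [-0.6, -0.0, -0.4]
gripper_width: 0.0632
```

```bash
python3 - <<'E'
from h import *
place((.5234,.2087),-.005,5.3,(-.001,0));print(st()[2]["ft_force"])
E
```

```text
pos [ 0.5256  0.2083 -0.0022] jaw 5.19 shift [ 0.0016 -0.0022  0.0028] turn -0.11 w 0.0632 q6 0.16 t 13.05
[-0.58921098 -0.03543121 -0.40418877]
```

Request:
jog_arm --moves '[[[0.001, -0.002, 0.0015], 0], [[0.001, -0.002, 0.0025], 0], [[0.001, -0.002, 0.0025], 0]]'

```text
clock: 13.35
ee_pos: [0.5235, 0.21, -0.0044]
tool_rot: [0.0, 0.674, 0.739, 0.0]
ft_force: [0.0, -0.2, -1.7]
gripper_width: 0.063
```

```bash
python3 - <<'E'
from h import *
for _ in range(3):
  place((.5234,.2087),-.005,5.3,(-.001,0));print(st()[2]["ft_force"]);robot.capture("top")
E
```

```text
pos [ 0.5235  0.21   -0.0044] jaw 5.28 shift [-0.0003 -0.0003  0.0006] turn -0.02 w 0.063 q6 0.17 t 13.35
[ 0.04695096 -0.17881273 -1.67250812]
pos [ 0.5235  0.21   -0.0045] jaw 5.28 shift [-0.0003 -0.0003  0.0005] turn -0.02 w 0.0632 q6 0.17 t 13.4
[ 0.51353514 -0.90745424 -0.69652716]
pos [ 0.5235  0.21   -0.0046] jaw 5.28 shift [-0.0003 -0.0002  0.0004] turn -0.02 w 0.0629 q6 0.17 t 13.45
[-0.6231016  -0.02450036 -1.01632426]
```

Request:
jog_arm --moves '[[[0, 0, 0.001], 0], [[0, 0, 0.0015], 0], [[0, 0, 0.0015], 0]]'

```text
clock: 13.8
ee_pos: [0.5234, 0.21, -0.0062]
tool_rot: [0.0, 0.674, 0.739, 0.0]
ft_force: [-1.6, 1.2, 4.7]
gripper_width: 0.063
```

Request:
jog_arm --moves '[[[0, 0, 0], 0], [[0, 0, 0], 0], [[0, 0, 0], 0], [[0, 0, 0], 0]]' --claw 0.0878

```text
clock: 14.2
ee_pos: [0.5232, 0.2098, -0.0067]
tool_rot: [-0.0, 0.674, 0.739, -0.0]
ft_force: [0.2, 0.3, 0.7]
gripper_width: 0.0872
```

Request:
jog_arm --moves '[[[0, 0, -0.03], 0], [[0, 0, -0.07], 0], [[0, 0, -0.11], 0], [[0, 0, -0.14], 0], [[0, 0, -0.14], 0], [[0, 0, -0.14], 0]]'

```text
clock: 14.8
ee_pos: [0.5235, 0.2099, 0.1339]
tool_rot: [0.0, 0.674, 0.739, 0.001]
ft_force: [-0.4, -0.1, 0.1]
gripper_width: 0.0879
```

```bash
python3 - <<'E'
from h import *
im,pose=shot("wrist","w6");np.save("w6.npy",np.c_[pose[0],pose[1]])
for t in "large_tart cake_stand jam_jar".split(): print(t,[(np.round(d["point"],4).tolist(),round(d["conf"],2)) for d in robot.mark_of("wrist",t)][:2])
place((.444,-.144),.11,40)
E
```

```text
large_tart [([0.5207, 0.2053, 0.007], 0.97)]
cake_stand [([0.5341, 0.0985, 0.0102], 0.97)]
jam_jar [([0.51, 0.3241, 0.0037], 0.97)]
pos [0.522  0.2095 0.1318] jaw 5.27 shift [-0.3449 -0.11    0.0223] turn -34.73 w 0.0879 q6 0.17 t 15.0
```

View pics/w6.png

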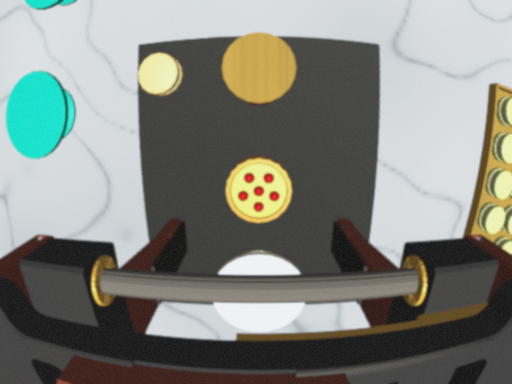

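The placed tart at (259,190), lid (259,68) and plate (259,292) line up along the slate axis. Next is the ramekin.

```bash
python3 - <<'E'
from h import *
P=np.load("w6.npy");pose=(P[:,0],P[:,1:])
im=cv2.imread("pics/w6.png");h=cv2.cvtColor(im,cv2.COLOR_BGR2HSV)
m=cv2.morphologyEx(((h[...,2]>120)&(h[...,1]>60)).astype(np.uint8),cv2.MORPH_CLOSE,np.ones((5,5)))
circ("wrist",m,(259,199),.034,pose);circ("wrist",m,(259,68),.074,pose)
print(to_world("wrist",[(259,190),(259,68),(259,292)],.034,pose)[0],to_world("wrist",[(259,68)],.074,pose),to_world("wrist",[(259,252),(259,332)],.053,pose))
E
```

```text
wrist (259, 199) px [225 157  68  67] ellipse [523.7 206.8] [65.2 65.8] encl [523.7 206.8]
wrist (259, 68) px [221  32  76  72] ellipse [513.7 318.6] [58.8 59.7] encl [513.6 318.8]
[0.524314   0.20774341 0.034     ] [[0.51408703 0.31762748 0.074     ]] [[0.52954916 0.1505988  0.053     ]
 [0.53906108 0.04783768 0.053     ]]
```

Request:
jog_arm --moves '[[[-0.0345, -0.011, 0], -3.5], [[-0.069, -0.022, 0], -7], [[-0.1035, -0.033, 0], -10.5], [[-0.138, -0.044, 0], -14], [[-0.1725, -0.055, 0], -17.5], [[-0.207, -0.066, 0], -21], [[-0.2415, -0.077, 0], -24.5], [[-0.276, -0.088, 0], -28], [[-0.31, -0.099, 0], -31.5], [[-0.345, -0.11, 0], -34.7], [[-0.345, -0.11, 0], -34.7], [[-0.345, -0.11, 0], -34.7]]'

```text
clock: 16.2
ee_pos: [0.4446, -0.1438, 0.1326]
tool_rot: [-0.001, 0.424, 0.906, 0.0]
ft_force: [-0.6, 0.3, 0.2]
gripper_width: 0.0875
```

```bash
python3 - <<'E'
from h import *
robot.capture("top")
im,pose=shot("wrist","w7")
for c in("wrist",):print([np.round(d["point"],4).tolist() for t in("ramekin","macaron_a","card_block","small_tart") for d in robot.mark_of(c,t)[:1]])
h=cv2.cvtColor(im,cv2.COLOR_RGB2HSV)
# custard: orange blob
m=((h[...,0]<14)&(h[...,1]>170)&(h[...,2]>150));m[235:]=0
n,l,s,ce=cv2.connectedComponentsWithStats(m.astype(np.uint8))
for k in range(1,n):
    if s[k][4]>300: print(s[k],ce[k],to_world("wrist",[ce[k]],.042,pose))
place((.4445,-.1438),-.004,40)
E
```

```text
[[0.4436, -0.144, 0.0065], [0.5013, -0.2196, 0.0017], [0.5864, -0.1511, 0.0034], [0.5727, -0.3022, 0.0043]]
[ 230  170   57   48 1466] [255.8840382  197.41814461] [[ 0.44684572 -0.15039272  0.042     ]]
pos [ 0.4454 -0.1427  0.1333] jaw 40.05 shift [-0.0003 -0.0014  0.1373] turn 0.05 w 0.0879 q6 -1.16 t 16.5
```

Request:
jog_arm --moves '[[[0, -0.001, 0.04], 0], [[0, -0.001, 0.08], 0], [[0, -0.001, 0.115], 0], [[0, -0.001, 0.135], 0], [[0, -0.001, 0.137], 0], [[0, -0.001, 0.137], 0]]'

```text
clock: 17.1
ee_pos: [0.4446, -0.1439, -0.0036]
tool_rot: [-0.001, 0.423, 0.906, -0.0]
ft_force: [-0.2, 0.3, 0.0]
gripper_width: 0.0881
```

Request:
jog_arm --moves '[[[0, 0, 0], 0], [[0, 0, 0], 0], [[0, 0, 0], 0], [[0, 0, 0], 0], [[0, 0, 0], 0]]' --claw 0.04

```text
clock: 17.6
ee_pos: [0.4453, -0.1447, -0.0027]
tool_rot: [0.001, 0.423, 0.906, -0.0]
ft_force: [-0.2, 1.2, 7.4]
gripper_width: 0.0639
```

Request:
jog_arm --moves '[[[0, 0, -0.02], 0], [[0, 0, -0.06], 0], [[0, 0, -0.09], 0], [[0, 0, -0.11], 0], [[0, 0, -0.11], 0], [[0, 0, -0.11], 0]]'

```text
clock: 18.2
ee_pos: [0.4445, -0.1444, 0.1063]
tool_rot: [0.0, 0.423, 0.906, -0.0]
ft_force: [0.6, 0.8, -1.7]
gripper_width: 0.0636
```

```bash
python3 - <<'E'
from h import *
im,pose=shot("wrist","w8")
print(st()[2]["ft_force"],[np.round(d["point"],4).tolist() for d in robot.mark_of("wrist","ramekin")[:1]])
a=np.radians(5.3);T=np.array([.524,.2073]);t=T-.084*np.array([np.cos(a),np.sin(a)]);print(t)
place(t,.106,95.3)
cv2.imwrite("pics/c4.png",cv2.resize(im[130:380,130:390],None,fx=2,fy=2)[:,:,::-1])
E
```

```text
[-0.32228296  0.51601464 -1.65744456] []
[0.44035913 0.19954087]
pos [ 0.4435 -0.1439  0.1052] jaw 39.96 shift [ 0.2652  0.2182 -0.0004] turn -55.34 w 0.0635 q6 -1.16 t 18.3
```

View pics/c4.png

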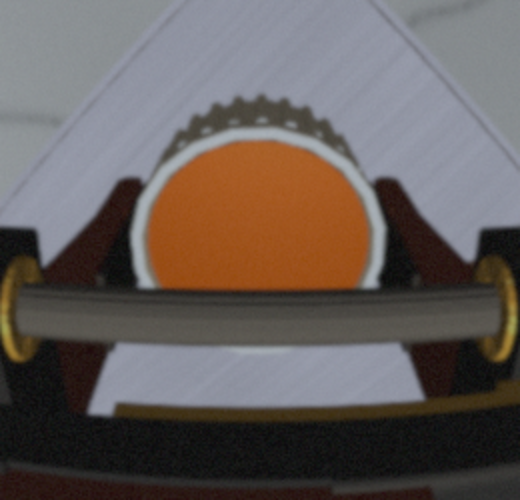

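```bash
python3 - <<'E'
from h import *
o=in_tool((259.2,250),-.047);print(o)
place((.44036,.19954),.106,95.3,(o[0],0))
E
```

```text
[ 3.89668187e-03 -7.51782333e-05]
pos [ 0.4435 -0.1439  0.1052] jaw 39.96 shift [ 0.263   0.2214 -0.0004] turn -55.34 w 0.0635 q6 -1.16 t 18.3
```

```bash
python3 - <<'E'
from h import *
for z in(-.043,-.047,-.051):
    print(z,in_tool((259,194),z)-[.032,0],in_tool((259,306),z)+[.032,0],in_tool((195,240),z),in_tool((323.5,240),z))
E
```

```text
-0.043 [-0.00041559 -0.00018008] [-0.00157631 -0.00015732] [ 0.0071858  -0.03297185] [0.00718143 0.03289823]
-0.047 [ 0.00064214 -0.00018251] [ 0.00137222 -0.00016041] [ 0.00895152 -0.03202274] [0.00894728 0.03193595]
-0.051 [ 0.00169987 -0.00018494] [ 0.00432075 -0.0001635 ] [ 0.01071723 -0.03107364] [0.01071312 0.03097367]
```

Request:
jog_arm --moves '[[[0.0265, 0.0219, 0], -5.5], [[0.053, 0.0438, 0], -11], [[0.079, 0.0657, 0], -16.5], [[0.106, 0.0876, 0], -22], [[0.132, 0.1095, 0], -27.5], [[0.159, 0.1314, 0], -33], [[0.185, 0.1533, 0], -38.5], [[0.212, 0.1752, 0], -44], [[0.238, 0.197, 0], -49.5], [[0.2646, 0.219, 0], -55.3], [[0.2646, 0.219, 0], -55.3], [[0.2646, 0.219, 0], -55.3]]'

```text
clock: 19.5
ee_pos: [0.4413, 0.1991, 0.105]
tool_rot: [-0.001, -0.046, 0.999, -0.001]
ft_force: [-0.3, 0.2, -1.6]
gripper_width: 0.0635
```

```bash
python3 - <<'E'
from h import *
for _ in range(2):
  place((.44036,.19954),.003,95.3,(.001,0));robot.capture("wrist")
E
```

```text
pos [0.4413 0.1991 0.105 ] jaw 95.32 shift [-0.0004  0.0007  0.102 ] turn 0.02 w 0.0635 q6 -1.38 t 19.5
pos [0.4414 0.1984 0.1052] jaw 95.25 shift [-0.0004  0.0013  0.1022] turn -0.05 w 0.0637 q6 -1.38 t 19.55
```

Request:
jog_arm --moves '[[[0, 0.001, 0.04], 0], [[0, 0.001, 0.075], 0], [[0, 0.001, 0.095], 0], [[0, 0.001, 0.101], 0], [[0, 0.001, 0.102], 0], [[0, 0.001, 0.102], 0], [[0, 0.001, 0.102], 0], [[0, 0.001, 0.103], 0], [[0, 0.001, 0.103], 0]]'

```text
clock: 20.5
ee_pos: [0.4429, 0.2002, 0.0041]
tool_rot: [0.001, -0.046, 0.999, 0.0]
ft_force: [0.2, -0.2, -0.9]
gripper_width: 0.0635
```

```bash
python3 - <<'E'
from h import *
for _ in range(2):
  place((.44036,.19954),.0005,95.3,(.001,0));print(st()[2]["ft_force"]);robot.capture("wrist")
E
```

```text
pos [0.4429 0.2002 0.0041] jaw 95.27 shift [ 0.0016 -0.0005  0.0036] turn -0.03 w 0.0635 q6 -1.38 t 20.5
[ 0.18512091 -0.15424758 -0.89584487]
pos [0.4427 0.2002 0.0039] jaw 95.27 shift [ 0.0014 -0.0005  0.0034] turn -0.03 w 0.0633 q6 -1.38 t 20.55
[-0.57221034 -0.13610049 -1.14066685]
```

Request:
jog_arm --moves '[[[0.001, 0, 0.0015], 0], [[0.001, 0, 0.0025], 0], [[0.001, 0, 0.0025], 0], [[0.001, 0, 0.0025], 0]]'

```text
clock: 21.0
ee_pos: [0.4412, 0.2, 0.0014]
tool_rot: [-0.0, -0.046, 0.999, -0.0]
ft_force: [-1.4, -0.6, 7.0]
gripper_width: 0.064
```

Request:
jog_arm --moves '[[[0, 0, 0.001], 0], [[0, 0, 0.001], 0]]'

```text
clock: 21.2
ee_pos: [0.4412, 0.2, 0.0013]
tool_rot: [0.0, -0.046, 0.999, -0.0]
ft_force: [-4.2, -2.2, 20.8]
gripper_width: 0.0637
```

```bash
python3 - <<'E'
from h import *
place((.44036,.19954),.0005,95.3,(.001,0));print(st()[2]["ft_force"])
E
```

```text
pos [0.4412 0.2    0.0013] jaw 95.27 shift [-0.0001 -0.0004  0.0008] turn -0.03 w 0.0637 q6 -1.38 t 21.2
[-4.18985649 -2.2300248  20.80639837]
```

In contact with the slate. I'll ease up 1 mm, release and retreat.

Request:
jog_arm --moves '[[[0, 0, -0.0012], 0], [[0, 0, -0.0012], 0]]'

```text
clock: 21.4
ee_pos: [0.4415, 0.2, 0.0014]
tool_rot: [0.0, -0.046, 0.999, 0.0]
ft_force: [-2.1, -1.2, 7.0]
gripper_width: 0.0638
```

Request:
jog_arm --moves '[[[0, 0, 0], 0], [[0, 0, 0], 0], [[0, 0, 0], 0], [[0, 0, 0], 0]]' --claw 0.0878

```text
clock: 21.8
ee_pos: [0.4413, 0.1999, 0.001]
tool_rot: [-0.0, -0.046, 0.999, -0.0]
ft_force: [-0.4, -0.9, 0.4]
gripper_width: 0.0875
```

Request:
jog_arm --moves '[[[0, 0, -0.03], 0], [[0, 0, -0.07], 0], [[0, 0, -0.11], 0], [[0, 0, -0.14], 0], [[0, 0, -0.14], 0], [[0, 0, -0.14], 0]]'

```text
clock: 22.4
ee_pos: [0.4417, 0.2001, 0.1415]
tool_rot: [0.001, -0.046, 0.999, 0.0]
ft_force: [-0.7, 0.1, 0.4]
gripper_width: 0.0874
```

```bash
python3 - <<'E'
from h import *
im,pose=shot("wrist","w9")
for t in "ramekin large_tart macaron_a".split(): print(t,[(np.round(d["point"],4).tolist(),round(d["conf"],2)) for d in robot.mark_of("wrist",t)][:2])
h=cv2.cvtColor(im,cv2.COLOR_RGB2HSV)
m=((h[...,0]<14)&(h[...,1]>150)&(h[...,2]>130));m[:100]=0
n,l,s,ce=cv2.connectedComponentsWithStats(m.astype(np.uint8))
for k in range(1,n):
    if s[k][4]>300: print(s[k],ce[k],to_world("wrist",[ce[k]],.046,pose))
place((.5765,-.302),.12,30)
E
```

```text
ramekin [([0.4423, 0.2025, 0.0119], 0.63)]
large_tart [([0.5191, 0.2094, 0.0071], 0.57)]
macaron_a [([0.4128, 0.3176, 0.0113], 0.97)]
[ 231  162   57   53 1157] [264.82454624 196.90492653] [[0.44858682 0.20575284 0.046     ]]
pos [0.4402 0.1996 0.1397] jaw 95.26 shift [-0.0898 -0.512   0.0197] turn 65.26 w 0.088 q6 -1.38 t 22.6
```

Request:
jog_arm --moves '[[[-0.008, -0.047, 0], 5], [[-0.016, -0.094, 0], 10], [[-0.024, -0.14, 0], 15], [[-0.032, -0.187, 0], 20], [[-0.04, -0.233, 0], 25], [[-0.048, -0.28, 0], 30], [[-0.056, -0.326, 0], 35], [[-0.064, -0.373, 0], 40], [[-0.073, -0.42, 0], 45], [[-0.082, -0.466, 0], 50], [[-0.09, -0.512, 0], 55.3], [[-0.09, -0.512, 0], 55.3]]' --claw 0.07

```text
clock: 23.8
ee_pos: [0.5792, -0.3077, 0.1395]
tool_rot: [0.001, 0.426, 0.905, -0.001]
ft_force: [-0.9, 0.3, 1.0]
gripper_width: 0.0702
```

Request:
jog_arm --moves '[[[0, 0, 0], 0], [[0, 0, 0], 0]]'

```text
clock: 24.0
ee_pos: [0.5769, -0.3, 0.1399]
tool_rot: [-0.002, 0.422, 0.906, 0.0]
ft_force: [0.1, 0.4, -0.6]
gripper_width: 0.0696
```

```bash
python3 - <<'E'
from h import *
im,pose=shot("wrist","w10");np.save("w10.npy",np.c_[pose[0],pose[1]])
for t in "small_tart card_block macaron_a".split(): print(t,[(np.round(d["point"],4).tolist(),round(d["conf"],2)) for d in robot.mark_of("wrist",t)][:2])
robot.capture("scene")
for t in "small_tart card_block macaron_a ramekin large_tart".split(): print(t,[(np.round(d["point"],4).tolist(),round(d["conf"],2)) for d in robot.mark_of("scene",t)][:2])
place((.576,-.302),-.009,40)
E
```

```text
small_tart [([0.5785, -0.3034, 0.002], 0.93)]
card_block [([0.5874, -0.1561, 0.0033], 0.72)]
macaron_a [([0.5043, -0.219, 0.0042], 0.81)]
small_tart [([0.5077, -0.216, -0.0005], 0.71), ([0.579, -0.3015, 0.0055], 0.51)]
card_block [([0.588, -0.1479, 0.0015], 0.91)]
macaron_a [([0.4144, 0.3162, 0.0105], 0.56)]
ramekin [([0.4441, 0.1986, 0.0111], 0.56)]
large_tart [([0.5234, 0.2097, 0.0066], 0.85)]
pos [ 0.5781 -0.3013  0.1414] jaw 39.99 shift [ 0.0009 -0.0021  0.1504] turn -0.01 w 0.0697 q6 -1.28 t 24.5
```

View pics/w10.png

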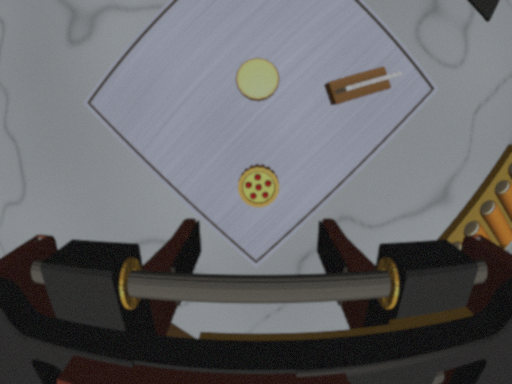

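The small tart is at (258,186). The block's long axis runs from about (328,94) to (389,78).

```bash
python3 - <<'E'
from h import *
P=np.load("w10.npy");pose=(P[:,0],P[:,1:])
print(to_world("wrist",[(258,186)],.026,pose).round(4))
im=cv2.imread("pics/w10.png");h=cv2.cvtColor(im,cv2.COLOR_BGR2HSV)
print(h[97,350],h[76,360])
m=((h[...,0]<25)&(h[...,1]>90)&(h[...,2]<200));m[:40]=0;m[140:]=0;m[:,:300]=0;m[:,430:]=0
n,l,s,ce=cv2.connectedComponentsWithStats(m.astype(np.uint8))
ys,xs=np.nonzero(m)
w=to_world("wrist",np.c_[xs,ys].astype(float),.029,pose)[:,:2]
e=cv2.minAreaRect((w*1000).astype(np.float32));print(e,cv2.boxPoints(e).round(1).tolist(),[tuple(x) for x in s])
place((.5775,-.302),-.009,40)
E
```

```text
[[ 0.5767 -0.3016  0.026 ]]
[ 17 146 101] [ 15 144 108]
((586.01953125, -155.96957397460938), (66.3630599975586, 21.88397789001465), 59.70332336425781) [[559.7999877929688, -179.10000610351562], [578.7000122070312, -190.10000610351562], [612.2000122070312, -132.8000030517578], [593.2999877929688, -121.80000305175781]] [(np.int32(0), np.int32(0), np.int32(512), np.int32(384), np.int32(195650)), (np.int32(327), np.int32(68), np.int32(63), np.int32(35), np.int32(958))]
pos [ 0.5781 -0.3013  0.1414] jaw 39.99 shift [-1.000e-04 -9.000e-04  1.504e-01] turn -0.01 w 0.0697 q6 -1.28 t 24.5
```

Request:
jog_arm --moves '[[[0, -0.001, 0.045], 0], [[0, -0.001, 0.09], 0], [[0, -0.001, 0.125], 0], [[0, -0.001, 0.145], 0], [[0, -0.001, 0.15], 0], [[0, -0.001, 0.15], 0], [[0, -0.001, 0.15], 0]]'

```text
clock: 25.2
ee_pos: [0.5783, -0.303, -0.0075]
tool_rot: [0.001, 0.423, 0.906, -0.0]
ft_force: [-0.5, 0.6, 1.0]
gripper_width: 0.0698
```

Request:
jog_arm --moves '[[[0, 0, 0], 0], [[0, 0, 0], 0], [[0, 0, 0], 0], [[0, 0, 0], 0], [[0, 0, 0], 0]]' --claw 0.02

```text
clock: 25.7
ee_pos: [0.5775, -0.3024, -0.0083]
tool_rot: [0.0, 0.423, 0.906, -0.0]
ft_force: [-0.5, 0.7, 3.4]
gripper_width: 0.0412
```

Request:
jog_arm --moves '[[[0, 0, -0.02], 0], [[0, 0, -0.06], 0], [[0, 0, -0.1], 0], [[0, 0, -0.14], 0], [[0, 0, -0.15], 0], [[0, 0, -0.15], 0]]'

```text
clock: 26.3
ee_pos: [0.5785, -0.303, 0.1432]
tool_rot: [0.002, 0.423, 0.906, -0.0]
ft_force: [-0.5, 0.4, 0.3]
gripper_width: 0.0411
```

```bash
python3 - <<'E'
from h import *
im,pose=shot("wrist","w11")
print(st()[2]["ft_force"],[np.round(d["point"],4).tolist() for d in robot.mark_of("wrist","small_tart")[:1]])
h=cv2.cvtColor(im,cv2.COLOR_RGB2HSV)
m=((h[...,0]<32)&(h[...,1]>110)&(h[...,2]>110));m[:200]=0;m[:,:210]=0;m[:,310:]=0
n,l,s,ce=cv2.connectedComponentsWithStats(cv2.morphologyEx(m.astype(np.uint8),cv2.MORPH_CLOSE,np.ones((5,5))))
for k in range(1,n):
    if s[k][4]>100: print(s[k],ce[k])
place((.534,.0992),.14,40)
E
```

```text
[-0.16120864  0.48498102  0.55307482] [[0.5758, -0.302, 0.1549]]
[ 220  209   78   66 3169] [258.4714421  243.01072894]
pos [ 0.5764 -0.3017  0.1398] jaw 39.96 shift [3.344e-01 2.250e-01 3.000e-04] turn -0.04 w 0.0412 q6 -1.29 t 26.4
```

Request:
jog_arm --moves '[[[0.037, 0.025, 0], 0], [[0.074, 0.05, 0], 0], [[0.111, 0.075, 0], 0], [[0.149, 0.1, 0], 0], [[0.186, 0.125, 0], 0], [[0.223, 0.15, 0], 0], [[0.26, 0.175, 0], 0], [[0.297, 0.2, 0], 0], [[0.3344, 0.225, 0], 0], [[0.3344, 0.225, 0], 0], [[0.3344, 0.225, 0], 0], [[0.3344, 0.225, 0], 0]]'

```text
clock: 27.6
ee_pos: [0.5341, 0.0977, 0.1398]
tool_rot: [-0.001, 0.423, 0.906, -0.001]
ft_force: [-0.6, 0.4, 0.2]
gripper_width: 0.0413
```

```bash
python3 - <<'E'
from h import *
for _ in range(2):
  place((.534,.0992),.0425,40);im,pose=shot("wrist","w12")
print([(np.round(d["point"],4).tolist(),round(d["conf"],2)) for d in robot.mark_of("wrist","cake_stand")][:2])
h=cv2.cvtColor(im,cv2.COLOR_RGB2HSV);m=(h[...,1]<40)&(h[...,2]>150)
n,l,s,ce=cv2.connectedComponentsWithStats(m.astype(np.uint8))
print([s[k].tolist() for k in range(1,n) if s[k][4]>300])
E
```

```text
pos [0.5341 0.0977 0.1398] jaw 39.95 shift [0.0011 0.0011 0.0973] turn -0.05 w 0.0413 q6 -0.64 t 27.6
pos [0.5345 0.0973 0.1402] jaw 39.9 shift [0.0017 0.001  0.0977] turn -0.1 w 0.0411 q6 -0.64 t 27.65
[([0.5349, 0.0992, 0.0079], 0.74)]
[[0, 0, 315, 265, 53786], [350, 0, 162, 265, 21330], [69, 288, 26, 38, 522], [211, 302, 104, 32, 2617], [203, 313, 32, 20, 350]]
```

Request:
jog_arm --moves '[[[0.0014, 0.001, 0.03], 0], [[0.0014, 0.001, 0.065], 0], [[0.0014, 0.001, 0.088], 0], [[0.0014, 0.001, 0.095], 0], [[0.0014, 0.001, 0.097], 0], [[0.0014, 0.001, 0.097], 0], [[0.0014, 0.001, 0.097], 0]]'

```text
clock: 28.45
ee_pos: [0.536, 0.1001, 0.0454]
tool_rot: [0.001, 0.423, 0.906, 0.001]
ft_force: [-0.2, -0.2, 0.1]
gripper_width: 0.0414
```

```bash
python3 - <<'E'
from h import *
for _ in range(2): robot.capture("wrist")
place((.534,.0992),.0407,40);print(st()[2]["ft_force"])
E
```

```text
pos [0.5358 0.1003 0.0453] jaw 39.96 shift [ 0.0003 -0.0021  0.0046] turn -0.04 w 0.0413 q6 -0.64 t 28.55
[-0.00996388  0.50810672 -0.19430366]
```

Request:
jog_arm --moves '[[[0, -0.002, 0.002], 0], [[0, -0.002, 0.0035], 0], [[0, -0.002, 0.0038], 0], [[0, -0.002, 0.0038], 0]]'

```text
clock: 28.95
ee_pos: [0.5332, 0.0989, 0.0407]
tool_rot: [0.0, 0.423, 0.906, -0.0]
ft_force: [-1.1, -0.5, 5.4]
gripper_width: 0.041
```

```bash
python3 - <<'E'
from h import *
place((.534,.0992),.0407,40);print(st()[2]["ft_force"])
E
```

```text
pos [0.5332 0.0989 0.0407] jaw 39.97 shift [-0.0004  0.0008  0.    ] turn -0.03 w 0.041 q6 -0.64 t 28.95
[-1.06070225 -0.45515389  5.39190368]
```

Request:
jog_arm --moves '[[[0, 0, 0], 0], [[0, 0, 0], 0], [[0, 0, 0], 0]]' --claw 0.065

```text
clock: 29.25
ee_pos: [0.5332, 0.099, 0.0402]
tool_rot: [-0.0, 0.423, 0.906, -0.0]
ft_force: [-0.1, -0.2, -0.2]
gripper_width: 0.062
```

Request:
jog_arm --moves '[[[0, 0, -0.03], 0], [[0, 0, -0.07], 0], [[0, 0, -0.1], 0], [[0, 0, -0.11], 0], [[0, 0, -0.11], 0], [[0, 0, -0.11], 0]]'

```text
clock: 29.85
ee_pos: [0.5324, 0.0989, 0.1492]
tool_rot: [-0.001, 0.423, 0.906, -0.0]
ft_force: [-0.1, -0.1, -0.2]
gripper_width: 0.0652
```

```bash
python3 - <<'E'
from h import *
im,pose=shot("wrist","w13");np.save("w13.npy",np.c_[pose[0],pose[1]])
for t in "small_tart cake_stand".split(): print(t,[(np.round(d["point"],4).tolist(),round(d["conf"],2)) for d in robot.mark_of("wrist",t)][:2])
place((.586,-.155),.15,-30.3)
E
```

```text
small_tart [([0.5265, 0.097, 0.0522], 0.65), ([0.5369, 0.0992, 0.0056], 0.58)]
cake_stand [([0.5338, 0.0971, 0.009], 0.6)]
pos [0.5319 0.0989 0.1486] jaw 39.96 shift [-0.2293 -0.1216 -0.0015] turn 70.26 w 0.0649 q6 -0.64 t 30.0
```

View pics/w13.png

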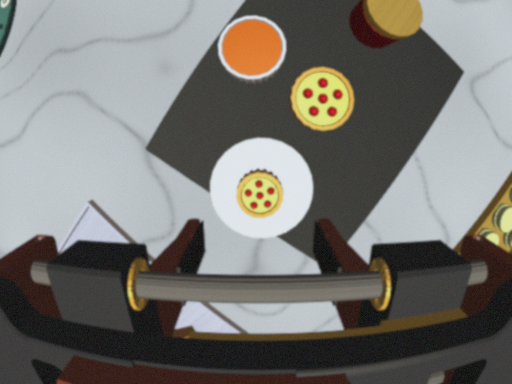

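```bash
python3 - <<'E'
from h import *
P=np.load("w13.npy");pose=(P[:,0],P[:,1:]);W=lambda u,z:to_world("wrist",[u],z,pose)[0,:2]
pl=(W((210,187),.053)+W((313,187),.053))/2
pv=(W((262,137),.053)+W((262,238),.053))/2
st_=W((260,194),.075);r=(W((218,47),.048)+W((286,47),.048))/2;rv=(W((252,15),.048)+W((252,80),.048))/2;t=W((322.5,98.5),.034)
print("plate",pl,pv,"small",st_,"ram",r,rv,"tart",t,"gap",np.linalg.norm(rv-t)-.064, "dir deg",np.degrees(np.arctan2(*(t-rv)[::-1])))
E
```

```text
plate [0.53287614 0.10181185] [0.53491008 0.10008807] small [0.53245721 0.09989298] ram [0.43935489 0.19920548] [0.4395657 0.1990513] tart [0.52399422 0.2069611 ] gap 0.020798226822999533 dir deg 5.352213109054865
```

Request:
jog_arm --moves '[[[-0.023, -0.012, 0], 7], [[-0.046, -0.024, 0], 14], [[-0.069, -0.036, 0], 21], [[-0.092, -0.048, 0], 28], [[-0.115, -0.061, 0], 35], [[-0.138, -0.073, 0], 42], [[-0.161, -0.085, 0], 49], [[-0.184, -0.097, 0], 56], [[-0.207, -0.11, 0], 63], [[-0.229, -0.1216, 0], 70.2], [[-0.229, -0.1216, 0], 70.2], [[-0.229, -0.1216, 0], 70.2]]'

```text
clock: 31.2
ee_pos: [0.5863, -0.1544, 0.1491]
tool_rot: [-0.001, 0.867, 0.499, -0.001]
ft_force: [-0.7, 0.6, -0.3]
gripper_width: 0.065
```

```bash
python3 - <<'E'
from h import *
im,pose=shot("wrist","w14");np.save("w14.npy",np.c_[pose[0],pose[1]])
print([(np.round(d["point"],4).tolist(),round(d["conf"],2)) for d in robot.mark_of("wrist","card_block")][:2])
h=cv2.cvtColor(im,cv2.COLOR_RGB2HSV)
m=((h[...,0]<25)&(h[...,1]>90)&(h[...,2]<200));m[:140]=0;m[230:]=0;m[:,:210]=0;m[:,310:]=0
ys,xs=np.nonzero(m);print(xs.min(),xs.max(),ys.min(),ys.max(),len(xs))
w=to_world("wrist",np.c_[xs,ys].astype(float),.029,pose)[:,:2]
print(cv2.minAreaRect((w*1000).astype(np.float32)));place((.586,-.155),-.008,-30.3)
cv2.imwrite("pics/c5.png",cv2.resize(im[110:250,180:340],None,fx=4,fy=4)[:,:,::-1])
E
```

```text
[([0.5844, -0.1531, 0.0038], 0.61)]
249 269 151 210 884
((588.0834350585938, -152.69403076171875), (62.75917434692383, 21.258485794067383), 59.855712890625)
pos [ 0.5863 -0.1535  0.1495] jaw -30.11 shift [-0.0014  0.0009  0.1575] turn 0.19 w 0.065 q6 0.16 t 31.3
```

View pics/c5.png

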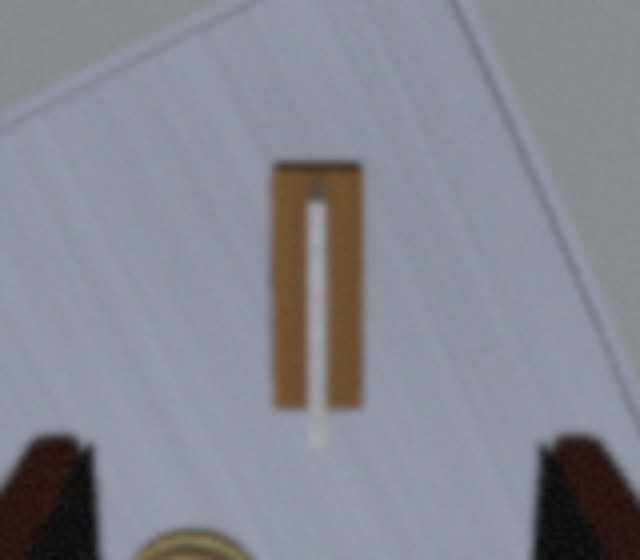

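Ramekin gap measures 20.8 mm, in direction 5.35° (slate yaw 5.3°), and the small tart is within about 2 mm of centre. The jaws are aligned with the block, so I'll grip it.

Request:
jog_arm --moves '[[[0, 0, 0.045], 0], [[0, 0, 0.09], 0], [[0, 0, 0.125], 0], [[0, 0, 0.15], 0], [[0, 0, 0.157], 0], [[0, 0, 0.157], 0], [[0, 0, 0.157], 0]]'

```text
clock: 32.0
ee_pos: [0.5881, -0.1545, -0.0054]
tool_rot: [0.001, 0.867, 0.499, 0.001]
ft_force: [0.2, -0.0, 0.2]
gripper_width: 0.0651
```

Request:
jog_arm --moves '[[[0, 0, 0], 0], [[0, 0, 0], 0], [[0, 0, 0], 0], [[0, 0, 0], 0], [[0, 0, 0], 0]]' --claw 0.01

```text
clock: 32.5
ee_pos: [0.5872, -0.1547, -0.0064]
tool_rot: [0.0, 0.867, 0.498, 0.0]
ft_force: [-0.2, -0.4, 0.1]
gripper_width: 0.0283
```

Request:
jog_arm --moves '[[[0, 0, -0.02], 0], [[0, 0, -0.06], 0], [[0, 0, -0.1], 0], [[0, 0, -0.14], 0], [[0, 0, -0.17], 0], [[0, 0, -0.18], 0], [[0, 0, -0.18], 0]]'

```text
clock: 33.2
ee_pos: [0.5879, -0.155, 0.1745]
tool_rot: [0.001, 0.867, 0.498, 0.001]
ft_force: [0.1, -0.0, -0.9]
gripper_width: 0.0239
```

```bash
python3 - <<'E'
from h import *
im,pose=shot("wrist","w15")
print(st()[2]["ft_force"],[np.round(d["point"],4).tolist() for d in robot.mark_of("wrist","card_block")[:1]])
a=np.radians(5.3);t=np.array([.534,.0993])+.092*np.array([np.cos(a),np.sin(a)]);print(t)
place(t,.17,5.3)
E
```

```text
[-0.3762946   0.59320498 -1.04502502] [[0.5914, -0.1525, 0.178]]
[0.62560667 0.10779809]
pos [ 0.586  -0.1543  0.1717] jaw -30.24 shift [ 0.2463 -0.0978  0.0018] turn -35.54 w 0.0238 q6 0.16 t 33.3
```

```bash
python3 - <<'E'
from h import *
im=cv2.imread("pics/w15.png")
cv2.imwrite("pics/c6.png",np.hstack([cv2.resize(im[150:370,200:320],None,fx=3,fy=2.7)[:594],cv2.resize(cv2.cvtColor(robot.capture("scene"),cv2.COLOR_RGB2BGR)[80:260,60:200],None,fx=3,fy=3.3)[:594]]))
E
```

```text
(no output)
```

View pics/c6.png

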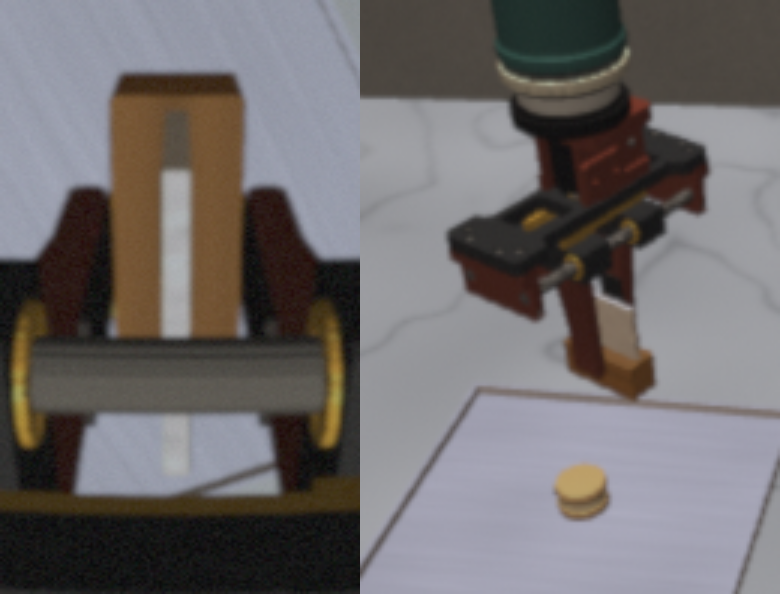

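```bash
python3 - <<'E'
from h import *
for zt in(-.035,-.030,-.025):
    print(zt,in_tool((259,185.2),zt)-[.032,0],in_tool((259,177),zt+.025)-[.032,0],in_tool((259,212.2),zt-.037)-[.029,0],in_tool((259,324.8),zt-.037)+[.029,0])
a=np.radians(5.3);t=np.array([.534,.0993])+.092*np.array([np.cos(a),np.sin(a)])
place(t,.17,5.3,(.002,0));place(t,.17,5.3,(.004,0))
E
```

```text
-0.035 [0.00221253 0.00072589] [0.00132416 0.00076453] [0.00315784 0.00066977] [0.00580149 0.00069133]
-0.03 [0.00104738 0.0007338 ] [0.00030351 0.00077241] [0.00150225 0.00067779] [0.00160307 0.00070034]
-0.025 [-0.00011777  0.00074171] [-0.00071714  0.0007803 ] [-0.00015333  0.00068581] [-0.00259534  0.00070935]
pos [ 0.5857 -0.1541  0.1712] jaw -30.24 shift [ 0.2447 -0.0962  0.0013] turn -35.54 w 0.0235 q6 0.16 t 33.35
pos [ 0.5857 -0.1541  0.1712] jaw -30.24 shift [ 0.2431 -0.095   0.0013] turn -35.54 w 0.0235 q6 0.16 t 33.35
```

Request:
jog_arm --moves '[[[0.0245, -0.0097, 0], -3.5], [[0.049, -0.0194, 0], -7], [[0.0736, -0.029, 0], -10.5], [[0.098, -0.039, 0], -14], [[0.1227, -0.0485, 0], -17.5], [[0.147, -0.058, 0], -21], [[0.172, -0.068, 0], -24.5], [[0.196, -0.0776, 0], -28], [[0.221, -0.087, 0], -31.5], [[0.2455, -0.097, 0], -35.5], [[0.2455, -0.097, 0], -35.5], [[0.2455, -0.097, 0], -35.5]]'

```text
clock: 34.55
ee_pos: [0.6257, 0.1064, 0.1713]
tool_rot: [-0.001, 0.674, 0.739, -0.002]
ft_force: [0.1, -0.5, -0.5]
gripper_width: 0.0239
```

```bash
python3 - <<'E'
from h import *
a=np.radians(5.3);t=np.array([.534,.0993])+.092*np.array([np.cos(a),np.sin(a)])
robot.capture("wrist");robot.capture("wrist")
place(t,.012,5.3,(.001,0))
E
```

```text
pos [0.6261 0.1054 0.172 ] jaw 5.2 shift [1.6e-03 1.0e-04 1.6e-01] turn -0.1 w 0.0238 q6 -0.03 t 34.65
```

Request:
jog_arm --moves '[[[0.001, 0, 0.045], 0], [[0.001, 0, 0.09], 0], [[0.001, 0, 0.125], 0], [[0.001, 0, 0.15], 0], [[0.001, 0, 0.158], 0], [[0.001, 0, 0.158], 0], [[0.001, 0, 0.158], 0], [[0.001, 0, 0.158], 0]]'

```text
clock: 35.45
ee_pos: [0.6284, 0.1072, 0.0172]
tool_rot: [0.001, 0.674, 0.739, 0.001]
ft_force: [0.8, -0.3, -1.0]
gripper_width: 0.0241
```

```bash
python3 - <<'E'
from h import *
a=np.radians(5.3);t=np.array([.534,.0993])+.092*np.array([np.cos(a),np.sin(a)])
robot.capture("wrist");robot.capture("wrist")
place(t,.003,5.3,(.001,0));print(st()[2]["ft_force"])
E
```

```text
pos [0.6281 0.1073 0.0169] jaw 5.26 shift [-0.0003 -0.0024  0.0139] turn -0.04 w 0.0241 q6 -0.03 t 35.55
[-0.30188857  0.49969961 -0.5302442 ]
```

Request:
jog_arm --moves '[[[0, -0.002, 0.004], 0], [[0, -0.002, 0.008], 0], [[0, -0.002, 0.01], 0], [[0, -0.002, 0.01], 0]]'

```text
clock: 35.95
ee_pos: [0.6245, 0.1072, 0.0051]
tool_rot: [-0.0, 0.674, 0.739, -0.0]
ft_force: [-0.8, 0.2, -0.6]
gripper_width: 0.0236
```

Request:
jog_arm --moves '[[[0, 0, 0.001], 0], [[0, 0, 0.002], 0], [[0, 0, 0.002], 0]]'

```text
clock: 36.25
ee_pos: [0.6248, 0.1071, 0.0049]
tool_rot: [0.0, 0.674, 0.739, -0.0]
ft_force: [-3.9, -0.7, 14.9]
gripper_width: 0.0239
```

Request:
jog_arm --moves '[[[0, 0, 0.001], 0], [[0, 0, 0.002], 0], [[0, 0, 0.002], 0]]'

```text
clock: 36.55
ee_pos: [0.6248, 0.1071, 0.0049]
tool_rot: [0.0, 0.674, 0.739, 0.0]
ft_force: [-9.6, -1.3, 30.2]
gripper_width: 0.0237
```

Request:
jog_arm --moves '[[[0, 0, -0.0015], 0], [[0, 0, -0.003], 0], [[0, 0, -0.003], 0]]'

```text
clock: 36.85
ee_pos: [0.6252, 0.1072, 0.0049]
tool_rot: [0.0, 0.674, 0.739, 0.0]
ft_force: [-1.2, -0.7, 7.7]
gripper_width: 0.0236
```

Request:
jog_arm --moves '[[[0, 0, 0], 0], [[0, 0, 0], 0], [[0, 0, 0], 0]]' --claw 0.042

```text
clock: 37.15
ee_pos: [0.6248, 0.1071, 0.0039]
tool_rot: [-0.0, 0.674, 0.739, -0.0]
ft_force: [-0.1, 0.4, -0.2]
gripper_width: 0.0413
```

Request:
jog_arm --moves '[[[0, 0, -0.02], 0], [[0, 0, -0.05], 0], [[0, 0, -0.09], 0], [[0, 0, -0.13], 0], [[0, 0, -0.15], 0], [[0, 0, -0.15], 0], [[0, 0, -0.15], 0]]'

```text
clock: 37.85
ee_pos: [0.6246, 0.1071, 0.1538]
tool_rot: [-0.0, 0.674, 0.739, -0.0]
ft_force: [0.1, 0.2, -1.0]
gripper_width: 0.0416
```

```bash
python3 - <<'E'
from h import *
im,pose=shot("wrist","w16");np.save("w16.npy",np.c_[pose[0],pose[1]]);robot.capture("scene")
for c in("wrist","scene"):
  for t in "card_block cake_stand jam_jar large_tart small_tart ramekin macaron_a".split(): print(c,t,[(np.round(d["point"],4).tolist(),round(d["conf"],2)) for d in robot.mark_of(c,t)][:2])
h=cv2.cvtColor(im,cv2.COLOR_RGB2HSV)
m=((h[...,0]<25)&(h[...,1]>90)&(h[...,2]<200));m[:130]=0;m[230:]=0;m[:,:210]=0;m[:,310:]=0
n,l,s,ce=cv2.connectedComponentsWithStats(m.astype(np.uint8));print([x.tolist() for x in s[1:] if x[4]>100])
ys,xs=np.nonzero(m);w=to_world("wrist",np.c_[xs,ys].astype(float),.033,pose)[:,:2];print(cv2.minAreaRect((w*1000).astype(np.float32)))
E
```

```text
wrist card_block [([0.6255, 0.1094, 0.0058], 0.74)]
wrist cake_stand [([0.2652, 0.277, -0.0035], 0.96), ([0.5349, 0.0968, 0.0104], 0.69)]
wrist jam_jar []
wrist large_tart [([0.518, 0.209, 0.0085], 0.65)]
wrist small_tart [([0.5292, 0.0994, 0.0525], 0.86)]
wrist ramekin [([0.4409, 0.2006, 0.0131], 0.91)]
wrist macaron_a [([0.536, 0.0997, 0.0082], 0.32)]
scene card_block [([0.6249, 0.1107, 0.0055], 0.83)]
scene cake_stand [([0.5327, 0.1018, 0.0124], 0.84), ([0.2664, 0.2746, 0.0014], 0.59)]
scene jam_jar [([0.5114, 0.3213, 0.0055], 0.66), ([0.52, 0.2169, -0.0015], 0.61)]
scene large_tart [([0.524, 0.2105, 0.0062], 0.8)]
scene small_tart [([0.5353, 0.1016, 0.0514], 0.65)]
scene ramekin [([0.4417, 0.1985, 0.0109], 0.88), ([0.53, 0.102, 0.0517], 0.25)]
scene macaron_a [([0.5079, -0.2208, 0.0049], 0.52), ([0.4137, 0.3177, 0.0079], 0.42)]
[[247, 150, 25, 63, 1174]]
((626.453857421875, 98.64348602294922), (108.79646301269531, 86.1157455444336), 5.2543511390686035)
```

```bash
python3 - <<'E'
from h import *
P=np.load("w16.npy");pose=(P[:,0],P[:,1:])
im=cv2.imread("pics/w16.png");h=cv2.cvtColor(im,cv2.COLOR_BGR2HSV)
m=((h[...,0]<25)&(h[...,1]>90)&(h[...,2]<200))
n,l,s,ce=cv2.connectedComponentsWithStats(m.astype(np.uint8));k=l[185,251];print(s[k])
ys,xs=np.nonzero(l==k);w=to_world("wrist",np.c_[xs,ys].astype(float),.033,pose)[:,:2];print(cv2.minAreaRect((w*1000).astype(np.float32)))
m=(h[...,1]<40)&(h[...,2]>130)
n,l,s,ce=cv2.connectedComponentsWithStats(m.astype(np.uint8))
u=np.array([np.cos(np.radians(5.3)),np.sin(np.radians(5.3))])
for k in range(1,n):
    if 1500<s[k][4]<20000:
        ys,xs=np.nonzero(l==k);w=to_world("wrist",np.c_[xs,ys].astype(float),.053,pose)[:,:2]
        print(s[k],cv2.minEnclosingCircle((w*1000).astype(np.float32)),(w@u).max())
print("TCP block rear face along u:",np.array([.6248,.1071])@u-.012)
E
```

```text
[ 247  150   25   63 1174]
((624.8575439453125, 108.48684692382812), (25.20273208618164, 66.36969757080078), 5.791874885559082)
[ 202  302  114   32 2984] ((641.0095825195312, -71.93648529052734), 69.74164581298828) 0.7013439306263193
TCP block rear face along u: 0.6200216813412536
```

```bash
python3 -c "
from bench import robot
print(robot.job_done())"
```

```text
the job is handed in; nothing more can be done
None
```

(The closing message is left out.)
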